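# Draw the sprung fuse carrier and park it

### The job

Before the blades are changed, make the planer's isolator box safe: push the fuse carrier down against its spring until you feel the bottom, twist it counter-clockwise out of its catch gently, forcing neither the catch nor the bottom, and draw it straight up. Then stand it upright in the hole of the dark wooden rest, stem fully down, and let go; leave the other things on the bench where they are.

Things in the scene. Friction and masses are not known exactly. Their poses are not given: they have to be found in the camera images.
- cap: Fuse carrier, 120 g, 92 mm tall, origin at its stem's lower end, z up its axis. White stem with brass end, 18 mm in diameter, 56 mm long (last 3 mm 14 mm in diameter). Two brass lugs at +x and -x, 36 mm tip to tip, 7 mm wide, 26 to 32 mm above the origin. Black disc 44 mm in diameter, 56 to 62 mm up. On it an upright black grip bar along x, 42 mm long, 14 mm thick, 62 to 92 mm up.
- cap_grip (a point): Centre of the carrier's grip bar, on the axis, 77 mm above the stem's end (15 mm below the bar's top, 15 mm above the disc). x along the bar, y across its 14 mm thickness, z up.
- box: Grey isolator box fixed to the bench, 160 mm (x) by 190 mm (y, from -60 to +130) by 70 mm high; a rotary switch at y = +90 mm stands 20 mm above the lid. Origin on the axis of its fuse holder, at bench level. The carrier starts caught in the holder, its x along the box's x (3 degrees of play), its stem's end 50 mm above the bench, pushed up by a spring.
- box_collar (a point): Centre of the holder's mouth: a black collar 52 mm in diameter, its top 88 mm above the bench. A pull, or a turn without a push, is blocked by the catch. Pushed down by 2 to 14 mm (unknown, not visible, differs each time) the lugs pass below the catch teeth; a firm bottom comes 1.8 mm later. Over 24 N between carrier and box (spring included) harms it.
- box_spring (a point): Spring contact below the stem (50 mm above the bench). It pushes up with 4 N at rest and 0.3 N more per mm, so a sharp rise of force is the bottom. Held down, the carrier turns counter-clockwise seen from above: from 66 degrees the lugs are under the slots, at 78 comes a firm stop. Between these the spring lifts the carrier about 4 mm and it draws straight up, stem's end above the collar.
- rest: Dark wooden fuse rest fixed to the bench, 84 by 84 by 34 mm high, origin at the centre of its underside, with one upright through hole in the middle.
- rest_hole0 (a point): Centre of the mouth of the rest's hole, at the top face: hole 22 mm in diameter with a 2 mm chamfer, 34 mm deep. The carrier's stem goes in until its lugs lie on the top face, stem's end then 26 mm below the mouth; any yaw.
- glue: White glue bottle, 54 mm in diameter, 150 mm tall, loose; origin at its foot.
- tape: Grey tape measure, 66 by 60 by 36 mm, loose; origin under its centre.
- cartridge: Spare white ceramic fuse cartridge, a bare cylinder without handle, 22 mm in diameter, 46 mm tall, standing loose; origin at its foot.
- driver: Screwdriver lying on the bench, black handle, loose.
- offcut: Pale wood offcut, 90 by 45 by 22 mm, loose; origin under its centre.
- pad: Cork sanding block, 70 by 40 by 30 mm, loose; origin under its centre.

How it is judged:
On the way, in this order (a step that is already met when the one before it is completed fails the run):
1. the carrier is turned out of its catch by more than 60 degrees while still in the holder (angle between the x axis of cap and the x axis of box, either way round above 1.05 rad and horizontal distance between cap and box below 0.008 m and z of cap in the frame of box below 0.066 m), for 0.05 s.
2. the carrier is drawn up, its stem's end above the collar (z of cap in the frame of box above 0.09 m), for 0.05 s.
At the end, for the whole second after the job is handed in: The fuse carrier stands in the rest's hole, its stem's end within 6 mm of the hole's axis and at least 23 mm below the mouth, upright within 7 degrees, at rest and released (horizontal distance between cap and rest_hole0 below 0.006 m and z of cap in the frame of rest_hole0 below -0.023 m and angle between cap's own z axis and vertical below 0.12 rad and linear speed of cap below 0.02 m/s and contact force between the fingers and cap below 0.1 N); the robot touches nothing.
It fails at once if more than 24 N between the carrier and the isolator box (catch, bottom or stop forced) (contact force between cap and box above 24 N).
It fails at once if the carrier is pressed onto the rest with more than 45 N (contact force between cap and rest above 45 N).
It fails at once if another thing on the bench is moved by more than 30 mm (distance of any of glue, tape, cartridge, driver, offcut, pad from where it was at the start of the episode above 0.03 m).
It also fails if it takes over 72 s, if anything falls off the work surface, if the arm or the gripper's body presses on something with over 40 N, if the wrist force passes 120 N, or if a joint passes its speed limit or range.

### The arm

A 6-joint arm with a two-finger parallel gripper is mounted at the origin on the work surface. World frame = base frame: x ahead of the robot, y to its left, z up, the work surface at z = 0. Lengths are in m, angles in rad, forces in N, time in s.
With the tool pointing down it reaches from about 0.225 to 0.875 m from the base axis. Payload 3.4 kg.
Tool frame: the origin (TCP) lies midway between the tips of the shut fingers; the grasp point (between the pads) lies 19 mm behind it; z points along the fingers, y is the line along which they close (so a half turn about z gives the same grasp; the last joint's range is limited). The gripper opens to 85 mm and grips with 20 to 120 N. Pads are 22 mm wide; open, the fingers measure 114 mm over their backs; the gripper's body (76 mm by 85 mm) begins 54 mm behind the grasp point. The pads swing forward as they close: fully open they stand 13 mm farther back than shut.
Start: joints at [1.148, 0.276, 1.505, -0, 1.361, -0.121], TCP at [0.171, 0.549, 0.231] pointing down, gripper open.
Joint ranges: [-2.89, 2.89], [-0.75, 2.08], [0.22, 2.7], [-1.18, 4.32], [0.11, 2.71], [-2.7, 2.7]. Speed limits (rad/s): [2.57, 2.57, 3.14, 3.14, 3.14, 3.14].

### API

Orientations are given as a unit quaternion [w, x, y, z].
In Python, from rig import * gives the robot as it stands.
- The arm moves only by the tool apply_moves, never from a script. Its argument "steps" is one flat list of numbers, 4 for each row, row after row: the shift along the world's x, y, z in cm, then the turn about the world's z in degrees. A call has 1 to 8 rows; each row is the pose to reach, as a shift and turn from the pose commanded when the call began; what a row does not reach only later rows make up. A row lasts 1/12 s, in which the tool goes at most 41.7 mm and 7.16 degrees, less where a joint would pass 70% of its speed; a pose out of reach is approached as far as the arm can. A call with a gripper value outside its range is refused whole. "jaw" is the closure in counts, from 0 (fully open) to 255 (shut), set as the call begins (left out, the last holds). The fingers move at their own pace and stop on an object; "newtons" is the grip in N (left out, the last holds). Time passes only in rows, so rows that repeat a pose let the fingers close. It gives the time, the measured TCP pose, the force, the opening and the grip force at its end, in the units of the state.
- get_state(): the state, without advancing time (a new reading comes with each control period).
- get_image(name): name is "side" or "top" or "wrist"; returns the picture (400x640x3 uint8, red, green, blue); there is no depth.
- calibration(name): a dict with "fx", "fy", "cx", "cy" (pixels), "xyz" and "rotation" of the camera in the world. Camera axes: x right, y up, looking along -z (the intrinsics and any distortion apply to the point x, -y, -z); pixel columns grow to the right and rows downward; lengths in m; the calibration is good to about 2 mm. A picture is of the moment at which its call begins: read the wrist's pose just before it. calibration takes no time and is no camera call; for the wrist camera it gives the pose at the moment of the call.
- sign_off(): hands the job in; it is judged then, once.
The state is a dict: "clock": time; "qpos": joint angles; "qd": joint speeds; "effort": joint torques, N m; "position": TCP position; "ee_rot": TCP orientation; "contact_force": force on the tool from outside, world axes, zero at the start; "moment": the same for the moment, N m; "width": finger opening in m; "gripper_force": force on a finger pad.
Only numpy, scipy, OpenCV 4.12 (cv2) and the standard library are available. Lean on these libraries where they do the work, as an engineer would, in place of code of your own. Each camera call takes 0.05 s, during which the arm holds its last target. There are 200 camera calls.

## Working session

There is one attempt and no reset: what is moved stays moved. The work goes in short steps, Python scripts to look and compute and a tool call to move; the robot and the scene stay as the last step left them, time stands still between calls to the robot, and variables do not carry over. Pictures are saved under pics/ and viewed, at most 10 in all, crops included, and the job is handed in when it is done.

Besides the shell and the picture viewer there is one more tool, called after "Request:" as name(argument=value, ...) on one line, values as JSON. apply_moves: Moves the arm, as the interface text tells. Its arguments: {"type":"object","properties":{"steps":{"type":"array","items":{"type":"number"}},"jaw":{"type":"number"},"newtons":{"type":"number"}},"required":["steps"]}

```bash
mkdir -p pics; cat > h.py <<'E'
from rig import *
import numpy as np, cv2
def ray(c,u,v):
    d=np.array([(u-c["cx"])/c["fx"],-(v-c["cy"])/c["fy"],-1.0]); R=np.array(c["rotation"])
    if R.size==4:
        from scipy.spatial.transform import Rotation as Ro
        R=Ro.from_quat(np.roll(R.ravel(),-1)).as_matrix()
    return np.array(c["xyz"]),R.reshape(3,3)@d
def at(c,u,v,z):
    o,d=ray(c,u,v); return o+d*(z-o[2])/d[2]
def proj(c,p):
    R=np.array(c["rotation"])
    if R.size==4:
        from scipy.spatial.transform import Rotation as Ro
        R=Ro.from_quat(np.roll(R.ravel(),-1)).as_matrix()
    q=R.reshape(3,3).T@(np.array(p)-c["xyz"]); return c["cx"]+c["fx"]*q[0]/-q[2], c["cy"]-c["fy"]*q[1]/-q[2]
def save(name,f,crop=None,s=1):
    im=np.array(get_image(name))[:,:,::-1]
    if crop: a,b,c,d=crop; im=im[b:d,a:c]
    if s!=1: im=cv2.resize(im,None,fx=s,fy=s,interpolation=cv2.INTER_CUBIC)
    cv2.imwrite("pics/"+f,im)
E
python3 - <<'E'
from h import *
print(get_state()); print(calibration("top")); print(calibration("wrist"))
save("top","t1.png"); save("wrist","w1.png")
E
```

```text
{'clock': 0.0, 'qpos': array([ 1.14797241e+00,  2.76649490e-01,  1.50615437e+00,  4.29955810e-05,
        1.36069889e+00, -1.20973438e-01]), 'qd': array([-1.05149200e-03,  7.76926802e-04,  2.18830903e-03,  6.47064992e-04,
       -7.87882990e-04, -9.80698492e-06]), 'effort': array([-2.70290970e-03, -4.16766000e+01, -2.45803839e+01, -2.57246420e-04,
        1.07433010e-02,  4.62036169e-06]), 'position': array([0.17069616, 0.54852173, 0.23040018]), 'ee_rot': array([-2.76737340e-04,  1.50357301e-01,  9.88631261e-01, -9.14317904e-04]), 'contact_force': array([-0.62782538, -0.24117068, -0.03347261]), 'moment': array([-0.00409295, -0.03794113, -0.02240485]), 'gripper_force': 0.0, 'width': 0.08513436448529356}
{'fx': 508.62287875656125, 'fy': 508.62287875656125, 'cx': 318.318129374509, 'cy': 201.25471982373875, 'xyz': array([ 0.35498727, -0.01562321,  1.20631237]), 'rotation': array([-0.70331362, -0.06767146,  0.0635426 ,  0.70479278])}
{'fx': 276.8301269390639, 'fy': 276.8301269390639, 'cx': 322.13205471185415, 'cy': 198.74733677819762, 'xyz': array([0.09724877, 0.57347291, 0.37246071]), 'rotation': array([ 0.79545743, -0.12397293, -0.09106354,  0.58616177])}
```

View pics/t1.png

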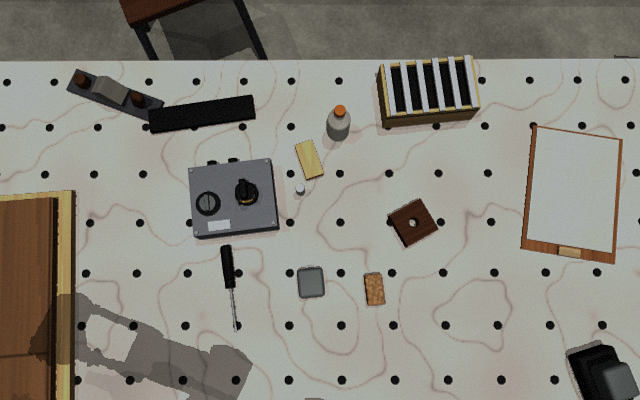

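View pics/w1.png

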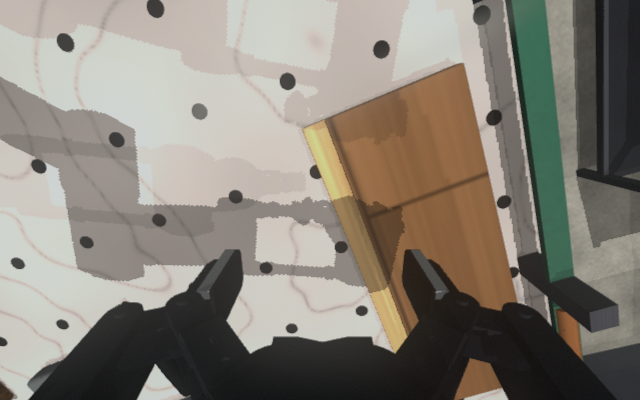

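The top view shows the box at (190–278, 160–238). The left knob (208,203) is 40 mm from its edge, so it is the switch. The right one (246,191) is the carrier. The rest's hole is at about (413,222), and the wrist view shows only bare bench and a tray.

```bash
python3 - <<'E'
from h import *
c=calibration("top")
print("tcp px",proj(c,get_state()["position"]))
for n,u,v,z in [("cap",246,186,.142),("collar",246,192,.088),("switch",208,203,.09),("hole",413,223,.034),("glue",338,125,.1),("cart",299,189,.046),("offcut",309,160,.02),("boxTL",190,168,.07),("boxTR",272,158,.07),("boxBR",278,228,.07),("boxBL",195,238,.07)]: print(n,at(c,u,v,z).round(3))
save("top","t2.png",(180,145,290,245),7)
E
```

```text
tcp px (np.float64(12.484423616130925), np.float64(400.1248543502363))
cap [0.589 0.145 0.142]
collar [0.587 0.153 0.088]
switch [0.562 0.237 0.09 ]
hole [ 0.523 -0.229  0.034]
glue [ 0.74  -0.054  0.1  ]
cart [0.602 0.036 0.046]
offcut [0.679 0.013 0.02 ]
boxTL [0.647 0.287 0.07 ]
boxTR [0.671 0.098 0.07 ]
boxBR [0.508 0.082 0.07 ]
boxBL [0.485 0.268 0.07 ]
```

View pics/t2.png

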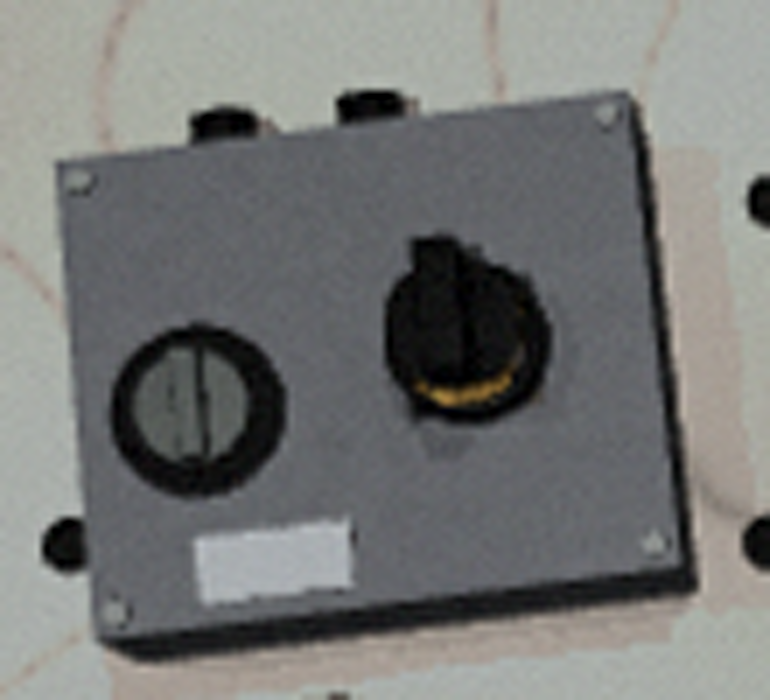

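The carrier sits at about (0.583, 0.150) and the box yaw is about 6.8°. The bar lies along box x, and the collar centre is near crop pixel (472,340). A turn of about −156° lines up the fingers and leaves joint-6 range for the CCW twist.

Request:
apply_moves(steps=[20,-20,0,-56,20,-20,0,-56,20,-20,0,-56,20,-20,0,-56,20,-20,0,-56,20,-20,0,-56,20,-20,0,-56,20,-20,0,-56])

```text
clock: 0.82
position: [0.3751, 0.3447, 0.2311]
ee_rot: [0.002, 0.601, 0.799, -0.0]
contact_force: [-0.1, 0.4, 0.3]
width: 0.0854
gripper_force: 0.0
```

Request:
apply_moves(steps=[21,-20,0,-56,21,-20,0,-56,21,-20,0,-56,21,-20,0,-56,21,-20,0,-56,21,-20,0,-56,21,-20,0,-56,21,-20,0,-56])

```text
clock: 1.48
position: [0.5866, 0.1432, 0.2303]
ee_rot: [0.003, 0.906, 0.423, 0.001]
contact_force: [0.3, 0.8, -0.1]
width: 0.0855
gripper_force: 0.0
```

Request:
apply_moves(steps=[0,0,0,-44,0,0,0,-44,0,0,0,-44,0,0,0,-44,0,0,0,-44,0,0,0,-44,0,0,0,-44,0,0,0,-44])

```text
clock: 2.15
position: [0.5807, 0.149, 0.231]
ee_rot: [0.0, 0.998, 0.06, -0.0]
contact_force: [-0.1, -0.3, -0.1]
width: 0.0855
gripper_force: 0.0
```

```bash
python3 - <<'E'
from h import *
s=get_state();print(s["clock"],s["position"],s["ee_rot"],s["qpos"])
c=calibration("wrist");print(c)
print(proj(c,[.583,.150,.142]),proj(c,[.583,.150,.088]))
save("wrist","w2.png")
E
```

```text
2.15 [0.58074372 0.14903617 0.23098415] [ 7.12998089e-05  9.98221307e-01  5.96161611e-02 -3.60464946e-04] [ 1.35251276e-01  3.13513450e-01  1.45096637e+00 -8.94011928e-05
  1.37784247e+00  1.58676171e+00]
{'fx': 276.8301269390639, 'fy': 276.8301269390639, 'cx': 322.13205471185415, 'cy': 198.74733677819762, 'xyz': array([0.65883274, 0.15987994, 0.3729729 ]), 'rotation': array([ 0.73949326, -0.11467938,  0.10232807, -0.65538335])}
(np.float64(323.2071881032716), np.float64(201.82263622278785)) (np.float64(323.0714469211507), np.float64(185.88042018963898))
```

View pics/w2.png

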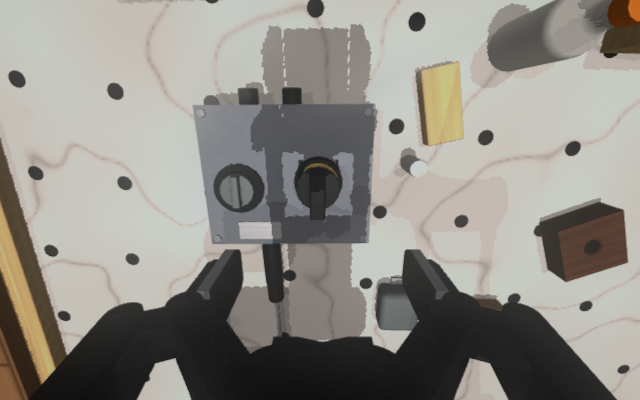

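The carrier appears at about (318,190), with its bar top near (317,205) and the rest hole at (593,247). I'll enlarge it for accuracy.

```bash
python3 - <<'E'
from h import *
c=calibration("wrist")
print(at(c,593,247,.034))
im=np.array(get_image("wrist"))[130:240,260:380,::-1]
im=np.clip(im.astype(float)*2.2,0,255).astype(np.uint8)
cv2.imwrite("pics/w3.png",cv2.resize(im,None,fx=5,fy=5,interpolation=cv2.INTER_CUBIC))
E
```

```text
[ 0.5277078 -0.2265915  0.034    ]
```

View pics/w3.png

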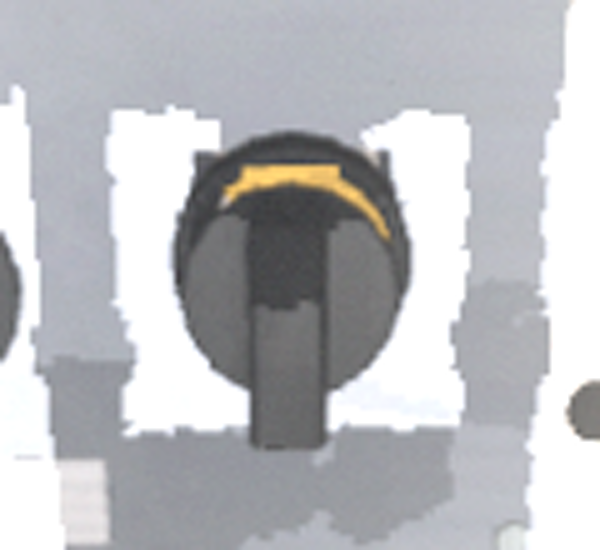

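```bash
python3 - <<'E'
from h import *
c=calibration("wrist")
print(at(c,317.7,198.4,.142),at(c,317.7,260/5+130+3,.109)) 
print("bar end",at(c,317.7,130+449/5,.142),"far end",at(c,317.7,130+220/5,.142))
print("collar l/r/top",at(c,260+176/5,182,.088),at(c,260+410/5,182,.088),at(c,318.5,130+131/5,.088))
E
```

```text
[0.58560167 0.15519636 0.142     ] [0.58890689 0.15612124 0.109     ]
bar end [0.56557604 0.15286999 0.142     ] far end [0.60726476 0.15771295 0.142     ]
collar l/r/top [0.58373517 0.17988916 0.088     ] [0.58971479 0.1306175  0.088     ] [0.61390274 0.15853926 0.088     ]
```

Request:
apply_moves(steps=[0.5,0.6,0,0,0.5,0.6,-4,0,0.5,0.6,-7,0,0.5,0.6,-9,0,0.5,0.6,-10,0,0.5,0.6,-11,0,0.5,0.6,-11.3,0,0.5,0.6,-11.3,0])

```text
clock: 2.92
position: [0.5863, 0.1552, 0.1183]
ee_rot: [0.0, 0.998, 0.059, 0.0]
contact_force: [0.3, -0.1, -1.0]
width: 0.0853
gripper_force: 0.0
```

Request:
apply_moves(steps=[0,0,0,0,0,0,0,0,0,0,0,0,0,0,0,0,0,0,0,0,0,0,0,0,0,0,0,0,0,0,0,0], jaw=170, newtons=20)

```text
clock: 3.58
position: [0.5859, 0.155, 0.1184]
ee_rot: [0.0, 0.998, 0.058, 0.0]
contact_force: [0.0, 0.9, 0.5]
width: 0.0286
gripper_force: 0.0
```

Request:
apply_moves(steps=[0,0,0,0,0,0,0,0,0,0,0,0,0,0,0,0,0,0,0,0,0,0,0,0], jaw=255, newtons=20)

```text
clock: 4.08
position: [0.586, 0.1549, 0.1184]
ee_rot: [0.0, 0.998, 0.059, 0.0]
contact_force: [-0.6, -0.7, 0.9]
width: 0.0133
gripper_force: 26.8
```

Gripped and well centred (the lateral force stays near zero). I'll raise the grip and push down in small steps.

Request:
apply_moves(steps=[0,0,0,0,0,0,0,0,0,0,-0.1,0,0,0,-0.1,0,0,0,-0.2,0,0,0,-0.2,0], newtons=70)

```text
clock: 4.58
position: [0.586, 0.1549, 0.1163]
ee_rot: [0.0, 0.998, 0.059, 0.0]
contact_force: [-0.1, -1.3, 2.3]
width: 0.013
gripper_force: 71.5
```

Request:
apply_moves(steps=[0,0,-0.1,0,0,0,-0.1,0,0,0,-0.1,0])

```text
clock: 4.83
position: [0.586, 0.155, 0.1154]
ee_rot: [0.0, 0.998, 0.059, 0.0]
contact_force: [-0.0, -1.9, 3.3]
width: 0.0128
gripper_force: 71.6
```

Request:
apply_moves(steps=[0,0,-0.1,0,0,0,-0.1,0,0,0,-0.1,0])

```text
clock: 5.08
position: [0.586, 0.155, 0.1144]
ee_rot: [0.0, 0.998, 0.059, 0.0]
contact_force: [-1.3, -1.1, 5.1]
width: 0.0127
gripper_force: 71.6
```

Request:
apply_moves(steps=[0,0,-0.1,0,0,0,-0.1,0,0,0,-0.1,0])

```text
clock: 5.33
position: [0.586, 0.155, 0.1134]
ee_rot: [0.0, 0.998, 0.059, 0.0]
contact_force: [-0.6, -1.3, 4.5]
width: 0.0126
gripper_force: 71.7
```

Request:
apply_moves(steps=[0,0,-0.1,0,0,0,-0.1,0,0,0,-0.1,0])

```text
clock: 5.58
position: [0.5861, 0.155, 0.1124]
ee_rot: [0.0, 0.998, 0.059, 0.0]
contact_force: [-0.6, -1.6, 4.5]
width: 0.0126
gripper_force: 71.7
```

Request:
apply_moves(steps=[0,0,-0.05,0,0,0,-0.05,0])

```text
clock: 5.75
position: [0.586, 0.155, 0.1118]
ee_rot: [0.0, 0.998, 0.059, 0.0]
contact_force: [-0.4, -2.1, 4.7]
width: 0.0123
gripper_force: 71.7
```

Request:
apply_moves(steps=[0,0,-0.06,0,0,0,-0.06,0])

```text
clock: 5.92
position: [0.586, 0.155, 0.1112]
ee_rot: [0.0, 0.998, 0.058, 0.0]
contact_force: [-0.7, -1.5, 4.5]
width: 0.0127
gripper_force: 71.8
```

Request:
apply_moves(steps=[0,0,-0.06,0,0,0,-0.06,0])

```text
clock: 6.08
position: [0.586, 0.155, 0.1106]
ee_rot: [0.0, 0.998, 0.058, 0.0]
contact_force: [-0.3, -0.8, 5.2]
width: 0.0123
gripper_force: 71.8
```

Request:
apply_moves(steps=[0,0,-0.06,0,0,0,-0.06,0])

```text
clock: 6.25
position: [0.586, 0.155, 0.11]
ee_rot: [0.0, 0.998, 0.059, 0.0]
contact_force: [-0.9, -1.4, 4.9]
width: 0.0128
gripper_force: 71.8
```

Request:
apply_moves(steps=[0,0,-0.06,0,0,0,-0.06,0])

```text
clock: 6.42
position: [0.586, 0.155, 0.1094]
ee_rot: [0.0, 0.998, 0.058, 0.0]
contact_force: [0.1, -2.2, 5.0]
width: 0.0126
gripper_force: 71.8
```

Request:
apply_moves(steps=[0,0,-0.06,0,0,0,-0.06,0])

```text
clock: 6.58
position: [0.586, 0.155, 0.1089]
ee_rot: [0.0, 0.998, 0.059, 0.0]
contact_force: [0.3, -1.5, 5.9]
width: 0.0127
gripper_force: 71.9
```

Request:
apply_moves(steps=[0,0,-0.06,0,0,0,-0.06,0])

```text
clock: 6.75
position: [0.586, 0.1551, 0.1083]
ee_rot: [0.0, 0.998, 0.059, 0.0]
contact_force: [-0.2, -1.7, 5.5]
width: 0.0128
gripper_force: 71.9
```

Request:
apply_moves(steps=[0,0,-0.06,0,0,0,-0.06,0])

```text
clock: 6.92
position: [0.586, 0.155, 0.1077]
ee_rot: [0.0, 0.998, 0.059, 0.0]
contact_force: [-0.4, -1.6, 7.0]
width: 0.0124
gripper_force: 71.9
```

Request:
apply_moves(steps=[0,0,-0.05,0,0,0,-0.05,0])

```text
clock: 7.08
position: [0.586, 0.155, 0.1073]
ee_rot: [0.0, 0.998, 0.058, 0.0]
contact_force: [0.1, -1.9, 5.5]
width: 0.0124
gripper_force: 71.9
```

Request:
apply_moves(steps=[0,0,-0.06,0,0,0,-0.06,0])

```text
clock: 7.25
position: [0.586, 0.1551, 0.1067]
ee_rot: [0.0, 0.998, 0.059, 0.0]
contact_force: [-1.5, -1.7, 5.8]
width: 0.0124
gripper_force: 71.9
```

Request:
apply_moves(steps=[0,0,-0.06,0,0,0,-0.06,0])

```text
clock: 7.42
position: [0.5861, 0.155, 0.1061]
ee_rot: [0.0, 0.998, 0.058, 0.0]
contact_force: [-0.2, -2.0, 5.4]
width: 0.0126
gripper_force: 72.0
```

Request:
apply_moves(steps=[0,0,-0.06,0,0,0,-0.06,0])

```text
clock: 7.58
position: [0.586, 0.155, 0.1055]
ee_rot: [0.0, 0.998, 0.059, 0.0]
contact_force: [-0.0, -1.9, 6.1]
width: 0.0126
gripper_force: 72.0
```

Request:
apply_moves(steps=[0,0,-0.06,0,0,0,-0.06,0])

```text
clock: 7.75
position: [0.586, 0.155, 0.105]
ee_rot: [0.0, 0.998, 0.059, 0.0]
contact_force: [-0.7, -1.1, 6.7]
width: 0.0123
gripper_force: 72.0
```

Request:
apply_moves(steps=[0,0,-0.06,0,0,0,-0.06,0])

```text
clock: 7.92
position: [0.5861, 0.1551, 0.1049]
ee_rot: [0.0, 0.998, 0.059, 0.0]
contact_force: [-0.6, -1.8, 8.5]
width: 0.0125
gripper_force: 72.3
```

Request:
apply_moves(steps=[0,0,-0.05,0,0,0,-0.05,0])

```text
clock: 8.08
position: [0.5861, 0.1551, 0.1048]
ee_rot: [0.0, 0.998, 0.059, 0.0]
contact_force: [-1.8, -2.0, 10.6]
width: 0.0121
gripper_force: 72.7
```

The bottom is at TCP z ≈ 0.1049 (travel about 13.5 mm): force rises and motion stops. I'll back off about 0.7 mm and twist CCW.

Request:
apply_moves(steps=[0,0,0.16,0,0,0,0.16,0,0,0,0.16,4,0,0,0.16,8,0,0,0.16,12,0,0,0.16,12])

```text
clock: 8.58
position: [0.5861, 0.1557, 0.1057]
ee_rot: [-0.001, 0.987, 0.163, 0.0]
contact_force: [0.0, 0.3, 6.4]
width: 0.0128
gripper_force: 72.1
```

Request:
apply_moves(steps=[0,0,0,4,0,0,0,8,0,0,0,12,0,0,0,16,0,0,0,20,0,0,0,20])

```text
clock: 9.08
position: [0.5861, 0.156, 0.1057]
ee_rot: [-0.001, 0.943, 0.332, 0.001]
contact_force: [-0.1, 0.9, 6.5]
width: 0.0129
gripper_force: 72.0
```

```bash
python3 -c "
from rig import *
s=get_state();print(s['moment'],s['contact_force'],s['qpos'])"
```

```text
[ 0.0754779   0.12129322 -0.00558404] [-0.08014467  0.89188299  6.48432621] [0.14441178 0.41361122 1.62340467 0.00190767 1.10362281 1.03690455]
```

No twist moment, so it is turning freely.

Request:
apply_moves(steps=[0,0,0,4,0,0,0,8,0,0,0,12,0,0,0,16,0,0,0,20,0,0,0,20])

```text
clock: 9.58
position: [0.586, 0.1561, 0.1056]
ee_rot: [-0.001, 0.871, 0.491, 0.001]
contact_force: [-0.7, 0.2, 7.2]
width: 0.0128
gripper_force: 72.0
```

Request:
apply_moves(steps=[0,0,0,4,0,0,0,8,0,0,0,12,0,0,0,16,0,0,0,19.5,0,0,0,19.5,0,0,0,19.5])

```text
clock: 10.17
position: [0.586, 0.1561, 0.1056]
ee_rot: [-0.001, 0.776, 0.631, 0.001]
contact_force: [0.0, 0.2, 6.0]
width: 0.0124
gripper_force: 72.0
```

```bash
python3 -c "
from rig import *
s=get_state();print(s['moment'],s['contact_force'],s['qpos'])"
```

```text
[0.10584322 0.13546954 0.03590624] [0.03745054 0.18978906 5.96868961] [0.14446827 0.41361901 1.6234676  0.00212187 1.10362755 0.34967853]
```

Turned about 71.4° with negligible moment, inside the 66–78° window. Now I'll raise gently.

Request:
apply_moves(steps=[0,0,0.1,0,0,0,0.2,0,0,0,0.3,0,0,0,0.4,0,0,0,0.5,0,0,0,0.5,0])

```text
clock: 10.67
position: [0.586, 0.156, 0.1105]
ee_rot: [-0.001, 0.776, 0.631, 0.001]
contact_force: [0.1, 0.3, 4.5]
width: 0.0128
gripper_force: 71.8
```

Request:
apply_moves(steps=[0,0,0.1,0,0,0,0.2,0,0,0,0.3,0,0,0,0.4,0,0,0,0.4,0])

```text
clock: 11.08
position: [0.586, 0.1556, 0.1144]
ee_rot: [-0.0, 0.776, 0.631, 0.0]
contact_force: [0.5, 3.1, 3.5]
width: 0.0127
gripper_force: 71.7
```

Request:
apply_moves(steps=[0,0,0.1,0,0,0,0.2,0,0,0,0.3,0,0,0,0.4,0,0,0,0.4,0])

```text
clock: 11.5
position: [0.5859, 0.1549, 0.1183]
ee_rot: [0.0, 0.776, 0.631, -0.0]
contact_force: [-0.5, 2.7, 1.5]
width: 0.0124
gripper_force: 71.5
```

Request:
apply_moves(steps=[0,0,0.2,0,0,0,0.4,0,0,0,0.6,0,0,0,0.8,0,0,0,0.8,0])

```text
clock: 11.92
position: [0.5856, 0.1544, 0.126]
ee_rot: [0.0, 0.776, 0.631, -0.001]
contact_force: [-0.2, 1.0, -1.9]
width: 0.0125
gripper_force: 71.1
```

Out of the catch and hanging free. I'll lift it out.

Request:
apply_moves(steps=[0,0,1,0,0,0,2,0,0,0,3.5,0,0,0,5,0,0,0,7,0,0,0,9,0,0,0,10,0,0,0,10,0])

```text
clock: 12.58
position: [0.5877, 0.1552, 0.2299]
ee_rot: [0.002, 0.776, 0.631, 0.003]
contact_force: [0.9, 0.1, -1.3]
width: 0.0127
gripper_force: 70.9
```

Request:
apply_moves(steps=[-1,-3,0,0,-1.5,-7,0,0,-2,-11,0,0,-2.5,-15,0,0,-3,-18,0,0,-3.5,-21,0,0,-3.5,-23,0,0,-3.5,-24,0,0])

```text
clock: 13.25
position: [0.55, -0.0876, 0.2253]
ee_rot: [-0.0, 0.777, 0.63, -0.001]
contact_force: [0.0, -0.9, -1.7]
width: 0.0125
gripper_force: 70.9
```

```bash
python3 - <<'E'
from h import *
s=get_state();print(s["clock"],s["position"],s["ee_rot"],s["qpos"],s["contact_force"])
c=calibration("wrist")
print(c,proj(c,[.525,-.228,.034]),proj(c,s["position"]-[0,0,.0684]))
save("wrist","w4.png")
E
```

```text
13.25 [ 0.5499843  -0.08764787  0.22527814] [-1.75467881e-04  7.76849077e-01  6.29686135e-01 -9.22834179e-04] [-2.82105700e-01  2.53008255e-01  1.55249778e+00 -1.35170211e-03
  1.33742857e+00 -7.32948634e-02] [ 0.04141647 -0.89356897 -1.70672756]
{'fx': 276.8301269390639, 'fy': 276.8301269390639, 'cx': 322.13205471185415, 'cy': 198.74733677819762, 'xyz': array([ 0.56707269, -0.00982413,  0.36719884]), 'rotation': array([ 0.98281121, -0.15283814,  0.01641351, -0.10224103])} (np.float64(325.0856129752759), np.float64(278.1760996874752)) (np.float64(321.541628250411), np.float64(213.56161615760243))
```

View pics/w4.png

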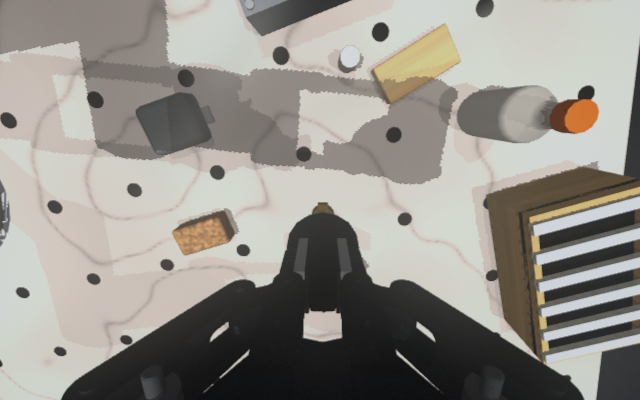

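The view shows the held carrier (stem end near (321,210)), and the rest is hidden behind the fingers. I'll go past it so it comes into the camera's view.

Request:
apply_moves(steps=[-0.5,-3,0,0,-1,-7,0,0,-1,-11,0,0,-1.5,-15,0,0,-2,-18,0,0,-2,-21,0,0,-2,-23,0,0,-2,-24,0,0])

```text
clock: 13.97
position: [0.5312, -0.3266, 0.2253]
ee_rot: [-0.0, 0.776, 0.63, -0.0]
contact_force: [0.4, -0.2, -0.9]
width: 0.0128
gripper_force: 70.9
```

Request:
apply_moves(steps=[0,0,0,0,0,0,0,0])

```text
clock: 14.13
position: [0.5311, -0.3234, 0.2256]
ee_rot: [-0.001, 0.776, 0.631, 0.0]
contact_force: [0.0, 0.4, -1.3]
width: 0.0125
gripper_force: 70.9
```

```bash
python3 - <<'E'
from h import *
s=get_state();print(s["clock"],s["position"],s["ee_rot"],s["qpos"],s["contact_force"])
c=calibration("wrist")
import pickle; pickle.dump(c,open("c5.pkl","wb"))
print(proj(c,[.525,-.228,.034]),proj(c,s["position"]-[0,0,.0684]))
save("wrist","w5.png",(160,60,480,300),2.5)
E
```

```text
14.1333 [ 0.53113627 -0.32340947  0.2255572 ] [-1.15539917e-03  7.75915768e-01  6.30835279e-01  4.85937626e-04] [-0.65964108  0.35061742  1.40841869  0.00149596  1.38458729 -0.45438297] [ 0.04138459  0.43985665 -1.2704213 ]
(np.float64(299.44235661648173), np.float64(99.53472027903709)) (np.float64(321.54091420051856), np.float64(213.8249500722993))
```

View pics/w5.png

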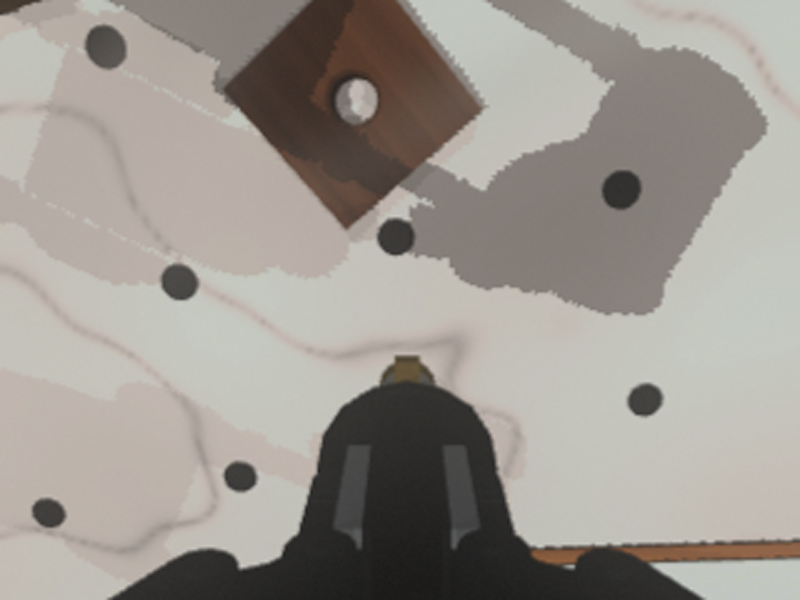

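The hole is at crop (355,99), i.e. pixel (302.0, 99.6), close to the prediction. The stem is centred at crop column 407, as expected for an upright grip.

```bash
python3 - <<'E'
from h import *
import pickle
c=pickle.load(open("c5.pkl","rb")); s=get_state()
p=at(c,302,99.6,.034); print(p,(p-s["position"])*100)
E
```

```text
[ 0.52782914 -0.22865815  0.034     ] [ -0.32936491   9.42112559 -19.18275785]
```

Request:
apply_moves(steps=[-0.1,3,0,0,-0.2,6,0,0,-0.3,8,0,0,-0.4,9,0,0,-0.4,9.5,0,0,-0.4,9.5,0,0,-0.4,9.5,-3,0,-0.4,9.5,-6,0])

```text
clock: 14.85
position: [0.5291, -0.2318, 0.1678]
ee_rot: [0.004, 0.776, 0.631, 0.001]
contact_force: [-0.3, 1.1, -2.3]
width: 0.0125
gripper_force: 71.0
```

Request:
apply_moves(steps=[0,0,-2,0,0,0,-4,0,0,0,-4.6,0,0,0,-4.9,0,0,0,-4.9,0,0,0,-4.9,0])

```text
clock: 15.35
position: [0.5279, -0.2309, 0.1183]
ee_rot: [0.001, 0.776, 0.631, 0.0]
contact_force: [-0.5, -0.1, -1.8]
width: 0.0128
gripper_force: 70.8
```

```bash
python3 - <<'E'
from h import *
s=get_state();print(s["clock"],s["position"],s["contact_force"])
c=calibration("side")
p=s["position"]-[0,0,.0684]
print(proj(c,p),proj(c,[.5275,-.228,.034]))
u,v=map(int,proj(c,p)); x=min(max(u-50,0),540);y=min(max(v-40,0),320)
print(x,y); save("side","s1.png",(x,y,x+100,y+80),7)
E
```

```text
15.35 [ 0.52785791 -0.23087408  0.1183017 ] [-0.50506562 -0.06414706 -1.77150485]
(np.float64(366.2142678808968), np.float64(311.4613822986633)) (np.float64(364.60918046387025), np.float64(316.978438679571))
316 271
```

View pics/s1.png

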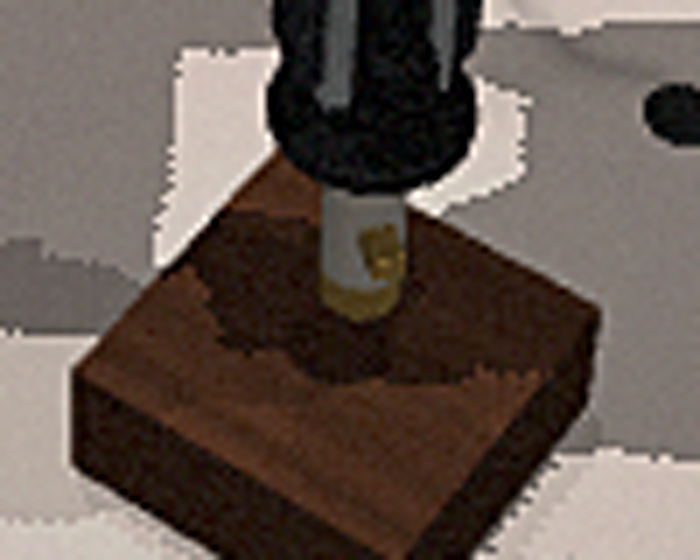

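The stem hangs above the rest, tip at crop (358,308) and rest-top centre at about (338,347). That agrees with the 2.5 mm y error in the measured pose. I'll correct it and descend gently.

Request:
apply_moves(steps=[0,0.25,0,0,0,0.25,-0.4,0,0,0.25,-0.8,0,0,0.25,-1.2,0,0,0.25,-1.6,0,0,0.25,-1.9,0,0,0.25,-1.9,0])

```text
clock: 15.98
position: [0.5263, -0.2271, 0.0972]
ee_rot: [-0.001, 0.776, 0.631, -0.0]
contact_force: [0.2, 0.4, -1.1]
width: 0.0124
gripper_force: 70.8
```

Request:
apply_moves(steps=[0,0,-0.2,0,0,0,-0.4,0,0,0,-0.6,0,0,0,-0.8,0,0,0,-1,0,0,0,-1,0])

```text
clock: 16.48
position: [0.5267, -0.2273, 0.0878]
ee_rot: [-0.0, 0.776, 0.631, -0.0]
contact_force: [-0.5, 1.0, -1.5]
width: 0.013
gripper_force: 70.8
```

Request:
apply_moves(steps=[0,0,-0.2,0,0,0,-0.4,0,0,0,-0.6,0,0,0,-0.8,0,0,0,-0.8,0])

```text
clock: 16.9
position: [0.5266, -0.2273, 0.0797]
ee_rot: [-0.0, 0.776, 0.631, -0.0]
contact_force: [0.3, 0.8, -1.1]
width: 0.0125
gripper_force: 70.8
```

Request:
apply_moves(steps=[0,0,-0.1,0,0,0,-0.2,0,0,0,-0.3,0,0,0,-0.3,0])

```text
clock: 17.23
position: [0.5268, -0.2274, 0.077]
ee_rot: [-0.0, 0.776, 0.631, -0.0]
contact_force: [0.0, 0.2, -1.3]
width: 0.0127
gripper_force: 70.8
```

Request:
apply_moves(steps=[0,0,-0.05,0,0,0,-0.05,0])

```text
clock: 17.4
position: [0.5269, -0.2275, 0.0767]
ee_rot: [0.0, 0.776, 0.631, 0.0]
contact_force: [0.2, -1.1, -2.2]
width: 0.0128
gripper_force: 70.8
```

Request:
apply_moves(steps=[0,0,-0.06,0,0,0,-0.12,0,0,0,-0.12,0])

```text
clock: 17.65
position: [0.527, -0.2275, 0.0764]
ee_rot: [0.0, 0.776, 0.631, 0.0]
contact_force: [-1.3, 0.9, 4.7]
width: 0.0125
gripper_force: 72.0
```

The lugs are on the top face at exactly the expected height. I'll release and back away.

Request:
apply_moves(steps=[0,0,0.08,0,0,0,0.08,0,0,0,0.08,0,0,0,0.08,0,0,0,0.08,0,0,0,0.08,0,0,0,0.08,0], jaw=60, newtons=20)

```text
clock: 18.23
position: [0.5269, -0.2274, 0.0762]
ee_rot: [-0.0, 0.776, 0.631, 0.0]
contact_force: [0.1, -0.1, -0.4]
width: 0.0651
gripper_force: 0.0
```

Request:
apply_moves(steps=[0,0,1,0,0,0,3,0,0,0,5,0,0,0,8,0,0,0,11,0,0,0,12,0,0,0,12,0,0,0,12,0])

```text
clock: 18.9
position: [0.5268, -0.2274, 0.1966]
ee_rot: [0.0, 0.776, 0.631, 0.0]
contact_force: [-0.2, -0.2, -0.2]
width: 0.0653
gripper_force: 0.0
```

```bash
python3 - <<'E'
from h import *
s=get_state();print(s["clock"],s["position"],s["contact_force"],s["width"])
save("side","s2.png",(306,231,426,331),6)
E
```

```text
18.9 [ 0.52681853 -0.22739509  0.19660606] [-0.20095959 -0.15118018 -0.20134619] 0.06534496214298659
```

View pics/s2.png

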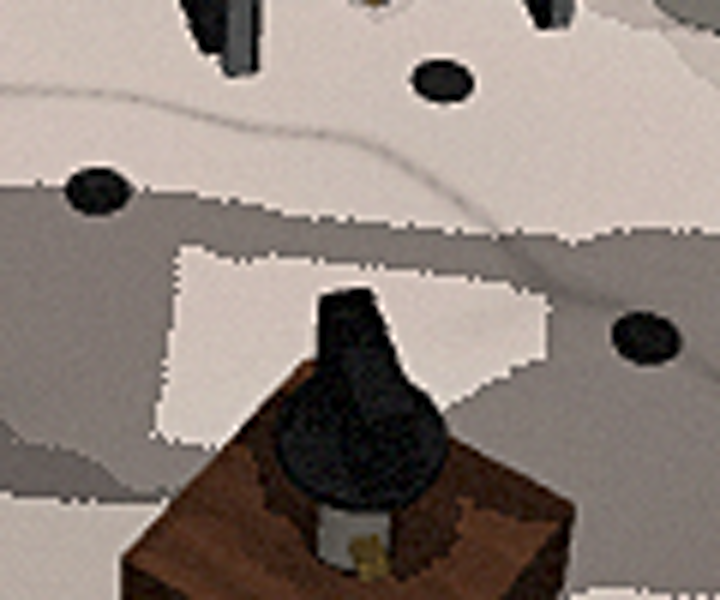

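The carrier stands upright in the rest, a lug on the top face at crop (370,555), and the fingers are clear above it. I'll hand it in.

```bash
python3 -c "
from rig import *
print(sign_off())"
```

```text
the job is handed in; nothing more can be done
None
```

The carrier was pushed to its bottom, twisted about 71° counter-clockwise, drawn straight up and left standing upright and fully down in the rest's hole, and the job is handed in at about 19 s; forces felt at the tool stayed under about 11 N, nothing else on the bench was knowingly touched, and no verdict came back.

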